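# Turn heat-sink plates over on the tipping ramp

## Robot

A 6-joint arm with a two-finger parallel gripper is mounted at the origin on a cart in front of the work surface, level with it; the furniture and walls round the work are solid. World frame = base frame: x ahead of the robot, y to its left, z up, the work surface at z = 0. Lengths are in mm, angles in rad, forces in N, time in s.
With the tool pointing down it reaches from about 300 to 775 mm from the base axis. Payload 14.6 kg.
Tool frame: the origin (TCP) lies at the very end of the fingers, on their centre line; the grasp point (between the pads) lies 19 mm behind it; z points along the fingers, y is the line along which they close (so a half turn about z gives the same grasp; the last joint's range is limited). The gripper opens to 94 mm and grips with 3 to 60 N. Pads are 16 mm wide; open, the fingers measure 119 mm over their backs; the gripper's body (75 mm by 177 mm) begins 78 mm behind the grasp point.
Start: joints at [-1.184, 0.3, 1.521, -0, 1.321, -0.067], TCP at [241.103, -494.326, 205.446] pointing down, gripper open.
Joint ranges: [-3.03, 3.03], [-0.79, 2.21], [0.23, 2.52], [-1.04, 4.18], [0, 3.07], [-2.55, 2.55]. Speed limits (rad/s): [2.22, 2.22, 2.57, 3.14, 3.14, 3.14].

## Interface

Orientations are given as [roll, pitch, yaw] about the fixed x, y, z axes, in that order (R = Rz(yaw) Ry(pitch) Rx(roll)).
In Python, from cell import manip, camera, get_calibration gives the robot as it stands. The module is installed in compiled form; this text tells all that it offers.
- The arm moves only by the tool jog_arm, never from a script. Its argument "plan" is one flat list of numbers, 6 for each row, row after row: the shift along the world's x, y, z in m, then the turn, a rotation vector about the world's x, y, z in degrees. A call has 1 to 20 rows; each row is the pose to reach, as a shift and turn from the pose commanded when the call began; what a row does not reach only later rows make up. A row lasts 1/10 s, in which the tool goes at most 50 mm and 8.59 degrees, less where a joint would pass 70% of its speed; a pose out of reach is approached as far as the arm can. A call with a gripper value outside its range is refused whole. "claw" is the finger opening in m, from 0 to 0.094, set as the call begins (left out, the last holds). The fingers move at their own pace and stop on an object; "force" is the grip in N (left out, the last holds). Time passes only in rows, so rows that repeat a pose let the fingers close. It gives the time, the measured TCP pose, the force, the opening and the grip force at its end, in the units of the state.
- manip.read_state(): the state, without advancing time (a new reading comes with each control period).
- camera(name): name is "scene" or "top" or "wrist"; returns (picture, depth): 420x560x3 uint8, red, green, blue; 420x560 float32, mm along the optical axis (not along the pixel's ray), 0 where there is no reading.
- get_calibration(name): a dict with "fx", "fy", "cx", "cy" (pixels), "k1" (the pictures are not rectified: a ray, as slopes to the right and down, at radius r is drawn at 1 + k1 r^2 times it, then the intrinsics apply), "origin" and "attitude" of the camera in the world. Camera axes: x right, y down, z forward; pixel columns grow to the right and rows downward; lengths in mm; the calibration is good to about 2 mm. A picture is of the moment at which its call begins: read the wrist's pose just before it. get_calibration takes no time and is no camera call; for the wrist camera it gives the pose at the moment of the call.
- manip.sign_off(): hands the job in; it is judged then, once.
The state is a dict: "clock": time; "joints": joint angles; "qd": joint speeds; "effort": joint torques, N m; "eef_pos": TCP position; "eef_rot": TCP orientation; "wrist_force": force on the tool from outside, world axes, zero at the start; "moment": the same for the moment, N m; "finger_gap": finger opening in mm; "finger_force": force on a finger pad.
Only numpy, scipy, OpenCV 4.12 (cv2) and the standard library are available. Lean on these libraries where they do the work, as an engineer would, in place of code of your own. Each camera call takes 0.05 s, during which the arm holds its last target. There are 200 camera calls.

## Task

Seat the grey catch tray on the plate turner's two pegs and slide the lock bolt all the way in over it. Then drop each finned plate from just above the tipping edge, only its far end over the edge, so that it flips into the tray, until all plates lie there fins down and flat on the tray's floor, none on another. Last, slide the bolt all the way back out, leaving the tray on its pegs; do not disturb the mouse or the screwdriver.

Things in the scene. Friction and masses are not known exactly. Their poses are not given: they have to be found in the camera images.
- turner: plate turner, fixed (place and yaw vary). Origin on the bench under the tray's place; x away from the robot, y left along the tipping edge, z up. Grey base 10 mm thick, x -85 to +115, y -115 to +115 mm (to +190 at the lock). Behind the tray's place stands a panel (face at x +59 mm) carrying the tipping ramp, which rises from its edge (x +55, z 125 mm) away from the robot at 20 degrees for 50 mm
- tip_edge (a point): middle of the tipping edge (it runs 108 mm to either side along the turner's y). A plate let go level, its length across the edge, far end 3 to 20 mm past it (best 8) and underside 3 to 12 mm above it, makes half a turn and lands in the seated tray, usually within 10 mm sideways; with its end short of the edge it falls unturned. Nothing is above the edge or before it
- peg_right (a point): top of the right peg of the turner (at turner x -62, y -88 mm): upright, 10 mm thick, 12 mm high over the base, the last 4 mm tapered
- peg_left (a point): top of the left peg (at turner x -62, y +88 mm), alike
- tray: loose grey catch tray, 0.22 kg, 100 mm (x) by 216 mm (y), floor 4 mm thick, side walls 30 and front wall 24 mm high, open at the back (+x). Origin in the middle of the underside. A bar 24 mm deep, 14 mm high runs along its front, centred at x -62 mm. Seated: pegs in the bar's holes, underside flat on the turner's base, origin and axes as the turner's but 10 mm higher. Four plates fit, 52 mm apart
- hole_right (a point): lower mouth of the right hole through the tray's front bar, 13 mm wide (tray x -62, y -88 mm, z 0)
- hole_left (a point): lower mouth of the left hole (tray x -62, y +88 mm, z 0), alike
- tray_tab (a point): point in the upright grip tab on the middle of the tray's front bar, 45 mm over the tray's underside; the tab is 12 mm thick (tray x), 36 mm wide (y) and stands from 14 to 56 mm over the underside. Pinched across the 12 mm with 60 N the tray hangs nearly level
- lock (a joint): lock bolt of the turner, left of the tray's front bar: 0 = all the way out to the left (open; it starts within 6 mm of this), 0.035 m = all the way in, its tongue 3 mm above the left end of the bar. It slides along the turner's -y with about 1.5 N of friction and stays where it is left
- lock_grip (a point): point in the black upright grip of the lock bolt (moves with it), 51 mm above the bench; the grip is 12 mm thick (turner's x), 24 mm long (y), and stands from 33 to 63 mm above the bench
- plate_0: dark grey heat-sink plate, 56 x 34 x 8 mm, about 40 g: 4 mm base, four 4 mm fins along its length on one face (outer two flush with the sides), other face smooth. Origin at its centre; x along its length, y across its width, z out of the finned face (z up at the start; down when turned). Grip it across the 34 mm. May be absent
- plate_1: dark grey heat-sink plate, 56 x 34 x 8 mm, about 40 g: 4 mm base, four 4 mm fins along its length on one face (outer two flush with the sides), other face smooth. Origin at its centre; x along its length, y across its width, z out of the finned face (z up at the start; down when turned). Grip it across the 34 mm. May be absent
- plate_2: dark grey heat-sink plate, 56 x 34 x 8 mm, about 40 g: 4 mm base, four 4 mm fins along its length on one face (outer two flush with the sides), other face smooth. Origin at its centre; x along its length, y across its width, z out of the finned face (z up at the start; down when turned). Grip it across the 34 mm. May be absent
- plate_3: dark grey heat-sink plate, 56 x 34 x 8 mm, about 40 g: 4 mm base, four 4 mm fins along its length on one face (outer two flush with the sides), other face smooth. Origin at its centre; x along its length, y across its width, z out of the finned face (z up at the start; down when turned). Grip it across the 34 mm. May be absent
- mouse: black computer mouse, 108 x 60 x 37 mm, at the left; a bystander
- driver_1: small screwdriver with a blue handle, 127 mm long, 14 mm thick, at the near right; a bystander

How it is judged (in metres and radians):
On the way, in this order (a step that is already met when the one before it is completed fails the run):
1. the tray is seated on both pegs (x of tray in the frame of turner between -0.004 and 0.004 m and y of tray in the frame of turner between -0.004 and 0.004 m and z of tray in the frame of turner between 0.006 and 0.0135 m and angle between tray's own z axis and vertical below 0.04 rad), for 0.3 s.
2. the lock bolt is all the way in over the seated tray (all of step 1 and value of joint lock above 0.032 m), for 0.2 s.
3. a plate lies turned over in the locked tray (all of step 2 and ((angle between plate_0's own z axis and vertical above 3 rad and x of plate_0 in the frame of tray between -0.042 and 0.048 m and y of plate_0 in the frame of tray between -0.1 and 0.1 m and z of plate_0 in the frame of tray between 0.004 and 0.0115 m and linear speed of plate_0 below 0.02 m/s) or (angle between plate_1's own z axis and vertical above 3 rad and x of plate_1 in the frame of tray between -0.042 and 0.048 m and y of plate_1 in the frame of tray between -0.1 and 0.1 m and z of plate_1 in the frame of tray between 0.004 and 0.0115 m and linear speed of plate_1 below 0.02 m/s) or (angle between plate_2's own z axis and vertical above 3 rad and x of plate_2 in the frame of tray between -0.042 and 0.048 m and y of plate_2 in the frame of tray between -0.1 and 0.1 m and z of plate_2 in the frame of tray between 0.004 and 0.0115 m and linear speed of plate_2 below 0.02 m/s) or (angle between plate_3's own z axis and vertical above 3 rad and x of plate_3 in the frame of tray between -0.042 and 0.048 m and y of plate_3 in the frame of tray between -0.1 and 0.1 m and z of plate_3 in the frame of tray between 0.004 and 0.0115 m and linear speed of plate_3 below 0.02 m/s))), for 0.3 s.
4. all plates lie turned over in the locked tray (all of step 2 and angle between each of plate_0, plate_1, plate_2, plate_3's own z axis and vertical above 3 rad and x of plate_0 in the frame of tray between -0.042 and 0.048 m and y of plate_0 in the frame of tray between -0.1 and 0.1 m and z of plate_0 in the frame of tray between 0.004 and 0.0115 m and linear speed of each of plate_0, plate_1, plate_2, plate_3 below 0.02 m/s and x of plate_1 in the frame of tray between -0.042 and 0.048 m and y of plate_1 in the frame of tray between -0.1 and 0.1 m and z of plate_1 in the frame of tray between 0.004 and 0.0115 m and x of plate_2 in the frame of tray between -0.042 and 0.048 m and y of plate_2 in the frame of tray between -0.1 and 0.1 m and z of plate_2 in the frame of tray between 0.004 and 0.0115 m and x of plate_3 in the frame of tray between -0.042 and 0.048 m and y of plate_3 in the frame of tray between -0.1 and 0.1 m and z of plate_3 in the frame of tray between 0.004 and 0.0115 m), for 0.3 s.
At the end, for the whole second after the job is handed in: Every plate present lies at rest in the tray, flat on its floor (within about 3 mm and 8 degrees), fins down; the tray is seated on the pegs within 4 mm; the lock bolt is within 3 mm of fully out again (all of step 1 and value of joint lock below 0.003 m and angle between each of plate_0, plate_1, plate_2, plate_3's own z axis and vertical above 3 rad and x of plate_0 in the frame of tray between -0.042 and 0.048 m and y of plate_0 in the frame of tray between -0.1 and 0.1 m and z of plate_0 in the frame of tray between 0.004 and 0.0115 m and linear speed of each of plate_0, plate_1, plate_2, plate_3 below 0.02 m/s and x of plate_1 in the frame of tray between -0.042 and 0.048 m and y of plate_1 in the frame of tray between -0.1 and 0.1 m and z of plate_1 in the frame of tray between 0.004 and 0.0115 m and x of plate_2 in the frame of tray between -0.042 and 0.048 m and y of plate_2 in the frame of tray between -0.1 and 0.1 m and z of plate_2 in the frame of tray between 0.004 and 0.0115 m and x of plate_3 in the frame of tray between -0.042 and 0.048 m and y of plate_3 in the frame of tray between -0.1 and 0.1 m and z of plate_3 in the frame of tray between 0.004 and 0.0115 m); the robot touches nothing.
It fails at once if the mouse is pushed more than 4 cm away (distance of mouse from where it was at the start of the episode above 0.04 m).
It fails at once if the screwdriver is pushed more than 4 cm away (distance of driver_1 from where it was at the start of the episode above 0.04 m).
Of plate_0, plate_1, plate_2, plate_3 only 3 to 4 are there at a start; the rules pass over those that are not, and their reading is None.
At some moment in a run one of plate_0, plate_1, plate_2, plate_3 may be knocked a few centimetres aside while the robot is not near it.
Once in a run the grip may slacken for a moment while it holds something.
It also fails if it takes over 200 s, if anything falls off the work surface, if the arm or the gripper's body presses on something with over 40 N, if the wrist force passes 120 N, or if a joint passes its speed limit or range.

## Working session

There is one attempt and no reset: what is moved stays moved. The work goes in short steps, Python scripts to look and compute and a tool call to move; the robot and the scene stay as the last step left them, time stands still between calls to the robot, and variables do not carry over. Pictures are saved under pics/ and viewed, at most 14 in all, crops included, and the job is handed in when it is done.

Besides the shell and the picture viewer there is one more tool, called as a command line: name --argument value ..., lists and objects as JSON in quotes. jog_arm: Moves the arm, as the interface text tells. Its arguments: {"type":"object","properties":{"plan":{"type":"array"},"claw":{"type":"number"},"force":{"type":"number"}},"required":["plan"]}

```bash
mkdir -p pics
cat > h.py <<'E'
import numpy as np, cv2
from cell import manip, camera, get_calibration
from scipy.spatial.transform import Rotation as R
def cal(n):
    c=get_calibration(n); return c
def rot(a):
    a=np.array(a,float)
    return a if a.shape==(3,3) else R.from_euler('xyz',a).as_matrix()
def cloud(n,d,c=None):
    c=c or get_calibration(n)
    K=np.array([[c['fx'],0,c['cx']],[0,c['fy'],c['cy']],[0,0,1]])
    v,u=np.mgrid[0:d.shape[0],0:d.shape[1]]
    p=cv2.undistortPoints(np.stack([u.ravel(),v.ravel()],1).astype(np.float64)[:,None],K,np.array([c['k1'],0,0,0.]))[:,0]
    P=np.c_[p,np.ones(len(p))]*d.reshape(-1,1)
    W=P@rot(c['attitude']).T+np.array(c['origin'])
    W[d.ravel()==0]=np.nan
    return W.reshape(d.shape+(3,))
def save(n,im): cv2.imwrite('pics/'+n,im[:,:,::-1])
E
python3 - <<'E'
from h import *
print(manip.read_state())
for n in ('scene','top','wrist'): print(n,get_calibration(n))
I=[]
for n in ('scene','top'):
    im,d=camera(n); np.savez(n+'0',im=im,d=d); save(n+'0.png',im)
E
```

```text
{'clock': 0.0, 'joints': array([-1.18359829e+00,  3.00442701e-01,  1.52160477e+00, -1.50677911e-05,
        1.32069436e+00, -6.66126065e-02]), 'qd': array([-0.00019722,  0.00082889,  0.00109763, -0.00090032,  0.00083474,
        0.00230884]), 'effort': array([-3.34359411e-04, -5.31805050e+01, -3.52737665e+01,  7.08302949e-02,
        2.43679667e-02, -9.89232581e-05]), 'eef_pos': array([ 241.00136986, -494.08487215,  204.89188972]), 'eef_rot': array([-3.14044506e+00, -6.19304704e-05,  4.53814347e-01]), 'wrist_force': array([-0.54392935,  0.63477647,  0.46364733]), 'moment': array([-0.00941941,  0.01120906, -0.04937058]), 'finger_force': 0.0, 'finger_gap': 94.29064169999285}
scene {'fx': 402.2712667053074, 'fy': 402.2712667053074, 'cx': 280.3138341108783, 'cy': 209.8104373738128, 'k1': 0.016396800649188376, 'origin': array([199.19374714, 790.98259532, 712.08995043]), 'attitude': array([-2.2899121 ,  0.02231248, -2.67407116])}
top {'fx': 425.4212077277119, 'fy': 425.4212077277119, 'cx': 279.0756723014013, 'cy': 207.59949439792996, 'k1': -0.060642294803295596, 'origin': array([ 354.05266274,  187.57003955, 1016.25965457]), 'attitude': array([-2.97486818,  0.00501575, -1.56634455])}
wrist {'fx': 359.71759392576064, 'fy': 359.71759392576064, 'cx': 276.69916257897415, 'cy': 209.55391344550154, 'k1': 0.0014021876592943728, 'origin': array([ 316.54083397, -457.16122629,  383.11225995]), 'attitude': array([ 2.85028479e+00,  1.09870390e-03, -1.11728171e+00])}
```

View pics/top0.png

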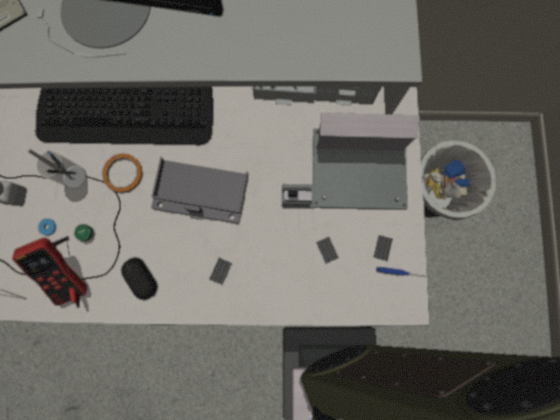

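View pics/scene0.png

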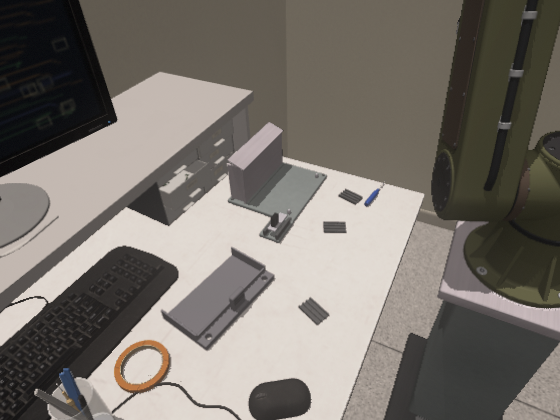

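The top view shows the turner at about (360,165), its lock near (295,195) and the tray at (200,190) with its tab at (195,210). Three plates lie at (221,270), (327,249) and (383,247); the driver is at (395,271) and the mouse at (140,278). Next I measure the poses.

Run:
```python
from h import *
z=np.load('top0.npz'); im,d=z['im'],z['d']; W=cloud('top',d)
def rect(m,name):
    m=m.astype(np.uint8); n,l,s,c=cv2.connectedComponentsWithStats(m)
    for i in range(1,n):
        if s[i,4]>60:
            P=W[l==i]; r=cv2.minAreaRect(P[:,:2].astype(np.float32)); print(name,s[i,4],c[i].round(),r,'medz',np.nanmedian(P[:,2]).round(1))
g=im.astype(int).sum(2)
def box(x0,y0,x1,y1):
    b=np.zeros(d.shape,bool); b[y0:y1,x0:x1]=1; return b
zz=W[:,:,2]
for b in [(205,255,238,290),(310,230,345,268),(370,232,396,265)]: rect(box(*b)&(g<300),'plate')
print([g[270,221],g[249,327],g[190,200],g[180,360],g[300,250]])
rect(box(145,155,252,225)&(g<420),'tray')
rect(box(145,155,252,225)&(zz>45),'traytab')
rect(box(310,110,420,215)&(g<420)&(zz<30)&(zz>3),'base')
rect(box(310,110,420,215)&(zz>115),'ramp')
rect(box(280,180,315,210)&(zz>50),'lockgrip')
rect(box(280,180,315,210)&(g<130),'lockgripdark')
for (u,v) in [(195,209),(293,194),(324,197),(403,200),(166,208),(232,216),(383,247),(290,205)]: print(u,v,W[v,u].round(1))
# crops
c=cv2.resize(im[140:235,140:255],None,fx=5,fy=5,interpolation=cv2.INTER_CUBIC); 
c2=cv2.resize(im[105:265,275:425],None,fx=3.7,fy=3.7,interpolation=cv2.INTER_CUBIC)
save('tray.png',c); save('turner.png',c2)
z=np.load('scene0.npz')
save('sc.png',cv2.resize(z['im'][110:350,140:400],None,fx=2.5,fy=2.5,interpolation=cv2.INTER_CUBIC))
```

```text
plate 318 [220. 271.] ((371.6998291015625, 331.1938171386719), (32.85326385498047, 54.51873016357422), 64.86347198486328) medz 5.1
plate 301 [327. 250.] ((423.0914611816406, 79.68312072753906), (53.32032012939453, 30.638307571411133), 24.467987060546875) medz 4.8
plate 310 [383. 248.] ((428.8778991699219, -52.34416198730469), (33.38420104980469, 54.45735168457031), 75.74048614501953) medz 4.7
[np.int64(222), np.int64(206), np.int64(300), np.int64(324), np.int64(492)]
tray 4826 [199. 191.] ((563.847412109375, 387.21484375), (222.2593231201172, 136.3623504638672), 79.7484130859375) medz 5.0
traytab 89 [193. 208.] ((516.0707397460938, 392.80389404296875), (34.41179275512695, 12.375123023986816), 80.79851531982422) medz 55.4
base 5833 [358. 177.] ((622.5711669921875, 0.1608123779296875), (237.647216796875, 202.0495147705078), 88.9156265258789) medz 9.8
ramp 2249 [369. 125.] ((687.1497802734375, -3.0978622436523438), (216.50338745117188, 49.56007385253906), 88.55333709716797) medz 132.9
lockgrip 63 [293. 193.] ((549.9802856445312, 161.2982177734375), (23.01369285583496, 12.116793632507324), 89.53056335449219) medz 62.4
195 209 [511.8 386.3  55.2]
293 194 [545.9 161.4  63.9]
324 197 [547.   86.6  23.5]
403 200 [ 543.2 -106.1    9.2]
166 208 [521.3 466.   10.4]
232 216 [503.5 306.7   3.4]
383 247 [430.1 -54.9   3.1]
290 205 [529.7 167.2  10.4]
```

View pics/turner.png

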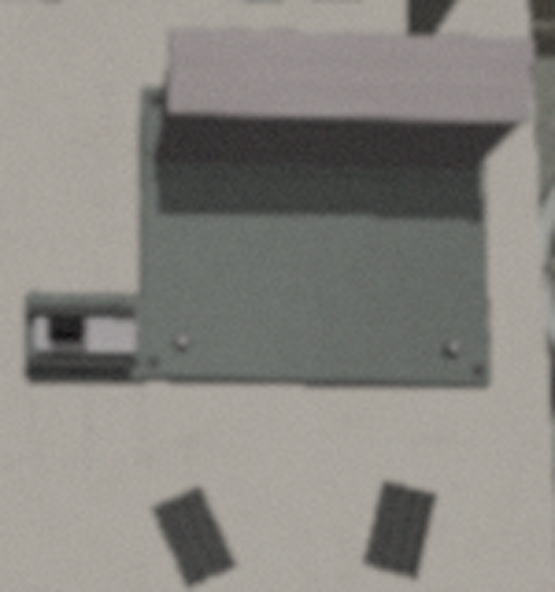

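Turner is near (608.6,-1.2) with yaw about -1.4°, and the tray's tab is near (516,393) with yaw about -9.5°. I go above the tray for a close look.

jog_arm --plan '[0.05, 0.16, 0.02, 0, 0, 10, 0.1, 0.32, 0.02, 0, 0, 20, 0.15, 0.48, 0.02, 0, 0, 30, 0.2, 0.64, 0.02, 0, 0, 40, 0.275, 0.887, 0.0, 0, 0, 54.5, 0.275, 0.887, 0.0, 0, 0, 54.5, 0.275, 0.887, 0.0, 0, 0, 54.5, 0.275, 0.887, 0.0, 0, 0, 54.5, 0.275, 0.887, 0.0, 0, 0, 54.5, 0.275, 0.887, 0.0, 0, 0, 54.5, 0.275, 0.887, 0.0, 0, 0, 54.5, 0.275, 0.887, 0.0, 0, 0, 54.5, 0.275, 0.887, 0.0, 0, 0, 54.5, 0.275, 0.887, 0.0, 0, 0, 54.5, 0.275, 0.887, 0.0, 0, 0, 54.5, 0.275, 0.887, 0.0, 0, 0, 54.5, 0.275, 0.887, 0.0, 0, 0, 54.5, 0.275, 0.887, 0.0, 0, 0, 54.5, 0.275, 0.887, 0.0, 0, 0, 54.5, 0.275, 0.887, 0.0, 0, 0, 54.5]' --claw 0.04

```text
clock: 2.1
eef_pos: [515.7, 395.5, 203.6]
eef_rot: [-3.14, 0.001, 1.408]
wrist_force: [0.7, -0.4, 0.7]
finger_gap: 40.4
finger_force: 0.0
```

Run:
```python
from h import *
s=manip.read_state(); print(s['eef_pos'],s['eef_rot'])
c=get_calibration('wrist'); im,d=camera('wrist'); np.savez('w1',im=im,d=d); save('w1.png',im); W=cloud('wrist',d,c); np.save('w1W',W)
m=((W[:,:,2]>48)&(W[:,:,2]<62)).astype(np.uint8)
n,l,st,ce=cv2.connectedComponentsWithStats(m)
for i in range(1,n):
    if st[i,4]>60: print(st[i,4],ce[i].round(),cv2.minAreaRect(W[l==i][:,:2].astype(np.float32)),np.nanmedian(W[l==i][:,2]))
```

```text
[515.74676699 395.45692257 203.58416504] [-3.13995763e+00  1.18386685e-03  1.40773940e+00]
475 [277. 196.] ((515.3173217773438, 393.3702392578125), (35.545021057128906, 11.517006874084473), 80.40435791015625) 54.492188536388085
```

View pics/w1.png

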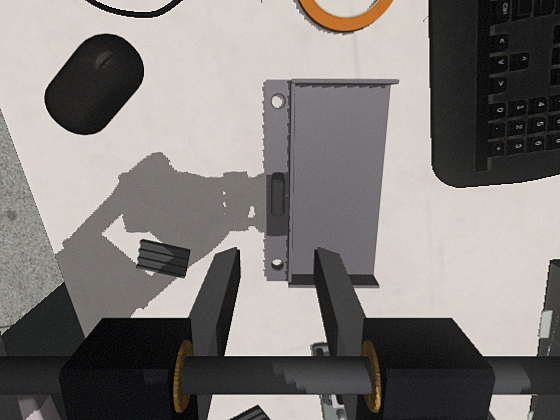

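The view shows the tab at about (277,196) and the bar holes at (278,101) and (278,264). Tab centre is (515.3,393.4). Descending.

jog_arm --plan '[0, 0, -0.05, 0, 0, 0, 0, 0, -0.1, 0, 0, 0, 0, 0, -0.1, 0, 0, 0, 0, 0, -0.1, 0, 0, 0, 0, 0, -0.1, 0, 0, 0, 0, 0, -0.1, 0, 0, 0]'

```text
clock: 2.75
eef_pos: [517.0, 393.1, 108.4]
eef_rot: [3.139, -0.003, 1.405]
wrist_force: [-0.8, -0.3, -0.6]
finger_gap: 39.8
finger_force: 0.0
```

jog_arm --plan '[0, 0, -0.04, 0, 0, 0, 0, 0, -0.079, 0, 0, 0, -0.001, 0, -0.079, 0, 0, 0, -0.001, 0, -0.079, 0, 0, 0, -0.001, 0, -0.079, 0, 0, 0, -0.001, 0, -0.079, 0, 0, 0, -0.001, 0, -0.079, 0, 0, 0, -0.001, 0, -0.079, 0, 0, 0]'

```text
clock: 3.55
eef_pos: [515.4, 392.9, 27.3]
eef_rot: [3.141, -0.001, 1.405]
wrist_force: [0.7, 0.1, 0.6]
finger_gap: 39.9
finger_force: 0.0
```

Grip the tab at 60 N and lift a little.

jog_arm --plan '[0, 0, 0, 0, 0, 0, 0, 0, 0, 0, 0, 0, 0, 0, 0, 0, 0, 0, 0, 0, 0, 0, 0, 0, 0, 0, 0, 0, 0, 0, 0, 0, 0, 0, 0, 0, 0, 0, 0, 0, 0, 0, 0, 0, 0, 0, 0, 0, 0, 0, 0, 0, 0, 0, 0, 0, 0.01, 0, 0, 0, 0, 0, 0.03, 0, 0, 0, 0, 0, 0.05, 0, 0, 0, 0, 0, 0.05, 0, 0, 0, 0, 0, 0.05, 0, 0, 0]' --claw 0.0 --force 60

```text
clock: 4.95
eef_pos: [515.0, 392.7, 76.4]
eef_rot: [3.141, -0.0, 1.405]
wrist_force: [-0.4, 0.2, -2.8]
finger_gap: 11.6
finger_force: 60.0
```

jog_arm --plan '[0, 0, 0.04, 0, 0, 0, -0.01, -0.02, 0.044, 0, 0, 0, -0.015, -0.05, 0.044, 0, 0, 0, -0.015, -0.085, 0.044, 0, 0, 1, -0.015, -0.12, 0.044, 0, 0, 2, -0.015, -0.155, 0.044, 0, 0, 3, -0.015, -0.19, 0.044, 0, 0, 4, -0.015, -0.225, 0.044, 0, 0, 5, -0.015, -0.26, 0.044, 0, 0, 6, -0.015, -0.295, 0.044, 0, 0, 7, -0.015, -0.33, 0.044, 0, 0, 8, -0.015, -0.36, 0.044, 0, 0, 8.2, -0.015, -0.38, 0.044, 0, 0, 8.2, -0.015, -0.392, 0.044, 0, 0, 8.2, -0.015, -0.392, 0.044, 0, 0, 8.2, -0.015, -0.392, 0.044, 0, 0, 8.2, -0.015, -0.392, 0.044, 0, 0, 8.2]'

```text
clock: 6.65
eef_pos: [500.0, 1.6, 120.2]
eef_rot: [-3.141, -0.0, 1.549]
wrist_force: [0.1, -0.5, -2.3]
finger_gap: 11.7
finger_force: 60.0
```

Run:
```python
from h import *
s=manip.read_state(); print(s['eef_pos'],s['eef_rot'],s['finger_gap'])
c=get_calibration('wrist'); im,d=camera('wrist'); np.savez('w2',im=im,d=d); save('w2.png',im); W=cloud('wrist',d,c); np.save('w2W',W)
```

```text
[500.03198131   1.60882955 120.2272007 ] [-3.14122285e+00 -1.17026032e-04  1.54917711e+00] 11.65258751536082
```

View pics/w2.png

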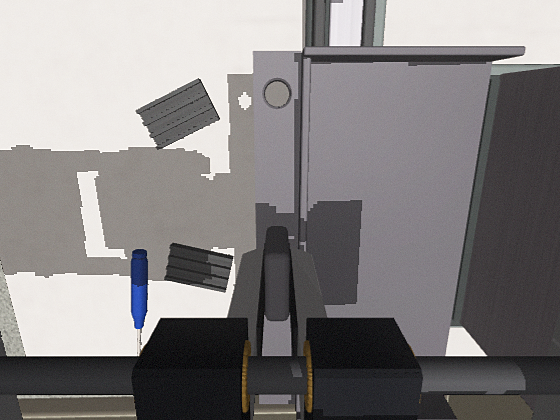

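The wrist view shows the tray held level, its left hole at (277,94). I compare the holes with the pegs in the top camera, where the calibration error cancels.

Run:
```python
from h import *
im,d=camera('top'); np.savez('top1',im=im,d=d)
a=np.load('top0.npz')['im']
A=cv2.resize(a[185:210,310:410],None,fx=7.5,fy=7.5,interpolation=cv2.INTER_CUBIC)
B=cv2.resize(im[190:240,310:410],None,fx=7.5,fy=7.5,interpolation=cv2.INTER_CUBIC)
save('cmp.png',np.vstack([A,B]))
```

```text
(no output)
```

View pics/cmp.png

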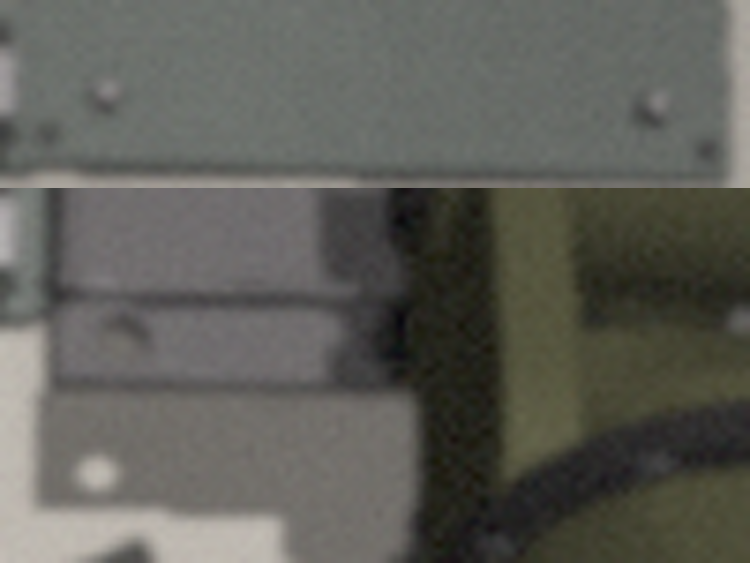

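Pegs are at (323.6,196.8) and (396.8,198.2) in top0. The left hole's upper mouth is at (326.6,208.2) in top1 and at (277,94) in the wrist view.

```bash
cat >> h.py <<'E'
def hit(n,u,v,z,c=None):
    c=c or get_calibration(n)
    K=np.array([[c['fx'],0,c['cx']],[0,c['fy'],c['cy']],[0,0,1]])
    p=cv2.undistortPoints(np.array([[[u,v]]],float),K,np.array([c['k1'],0,0,0.]))[0,0]
    r=rot(c['attitude'])@np.array([p[0],p[1],1]); o=np.array(c['origin'])
    return o+r*(z-o[2])/r[2]
E
python3 - <<'E'
from h import *
pl=hit('top',323.6,196.8,22); pr=hit('top',396.8,198.2,22); print('pegs',pl,pr,pl-pr, np.degrees(np.arctan2(-(pl-pr)[0],(pl-pr)[1])),(pl+pr)/2)
print('hole top cam',hit('top',326.6,208.2,108), 'wrist',hit('wrist',277,94,108))
W=np.load('w2W.npy'); s=manip.read_state(); print(s['eef_pos'],s['eef_rot'])
# bar top height samples, tray floor heights, hole via fit
for u,v in [(265,80),(290,80),(262,130),(290,130),(265,180),(290,180),(400,100),(400,180),(340,100),(460,100),(460,180),(277,260),(340,340)]: print(u,v,W[v,u].round(1))
g=np.load('w2.npz')['im'][75:115,258:298].astype(int).sum(2); print(g[20,::3],g[::3,19])
z=W[:,:,2][75:115,258:298]; m=z<100; print(m.sum()); vv,uu=np.nonzero(m); print(uu.mean()+258,vv.mean()+75)
E
```

```text
pegs [547.80436197  87.42306356  22.        ] [545.1150769  -87.58149578  22.        ] [  2.68928508 175.00455934   0.        ] -0.8803916794336607 [ 5.46459719e+02 -7.92161103e-02  2.20000000e+01]
hole top cam [505.93364928  89.91366287 108.        ] wrist [502.03632064  89.46419655 108.        ]
[500.06410564   1.48864034 120.34964467] [-3.14140391e+00 -6.20389597e-05  1.54926684e+00]
265 80 [496.1  96.4 106.9]
290 80 [508.6  96.1 107.4]
262 130 [493.8  71.9 106.5]
290 130 [508.4  71.5 106.4]
265 180 [494.5  45.2 106.3]
290 180 [508.1  44.9 106.2]
400 100 [567.9  85.3  96.8]
400 180 [571.2  41.5  96.7]
340 100 [535.6  86.   97.6]
460 100 [600.8  84.5  95.1]
460 180 [604.9  41.   97.7]
277 260 [500.4  17.5 149.6]
340 340 [514.9  34.5 229.7]
[450 457 211 421 434 428 424 426 415 425 454 282 448 459] [458 287 351 435 426 428 423 414 415 436 452 303 448 439]
512
276.548828125 93.376953125
```

Run:
```python
from h import *
im=np.load('top0.npz')['im']; g=cv2.GaussianBlur(im.astype(np.float32).sum(2),(0,0),1)
gy=cv2.Sobel(g,cv2.CV_32F,0,1); gx=cv2.Sobel(g,cv2.CV_32F,1,0)
def line(axis,rng,lo,hi,z,name,sgn):
    P=[]
    for k in rng:
        s=(gy[lo:hi,k] if axis else gx[k,lo:hi])*sgn
        j=int(np.argmax(s)); 
        if 0<j<len(s)-1:
            o=(s[j-1]-s[j+1])/(2*(s[j-1]-2*s[j]+s[j+1])); q=lo+j+o
            P.append(hit('top',k,q,z)[:2] if axis else hit('top',q,k,z)[:2])
    P=np.array(P,np.float32); vx,vy,x,y=cv2.fitLine(P,cv2.DIST_HUBER,0,.01,.01).ravel()
    if axis: 
        a=np.degrees(np.arctan2(-vx*np.sign(vy),abs(vy)))
    else: a=np.degrees(np.arctan2(vy*np.sign(vx),abs(vx)))
    print(name,'yaw',a.round(2),'pt',x,y,len(P))
line(1,range(318,402),203,213,10,'base front',1)
line(1,range(326,402),130,142,125,'ramp edge',-1)
line(1,range(326,412),108,118,142,'ramp back',1)
line(0,range(165,203),400,412,10,'base right',1)
line(0,range(145,180),308,318,10,'base left',-1)
for q in ((323.6,196.8),(396.8,198.2)):
    u,v=map(int,np.round(q)); print(g[v-5:v+6,u-5:u+6].astype(int))
```

```text
base front yaw -0.98 pt 520.57086 0.23422761 84
ramp edge yaw -1.28 pt 663.4855 32.62689 76
ramp back yaw 3.06 pt 709.37463 -32.88349 20
base right yaw -0.68 pt 589.0465 -116.32407 38
base left yaw -0.6 pt 645.446 113.371666 35
[[327 326 327 327 328 328 326 327 329 329 328]
 [326 326 327 327 327 326 325 326 328 329 328]
 [326 326 325 326 329 330 329 329 329 329 329]
 [327 324 322 326 337 343 340 333 330 329 329]
 [328 322 317 323 341 353 346 333 327 327 327]
 [326 317 308 310 326 339 335 325 322 324 325]
 [325 315 302 295 299 307 312 315 320 325 327]
 [325 319 307 293 286 289 300 313 322 327 328]
 [324 323 315 305 297 298 307 318 326 328 328]
 [322 324 322 317 315 315 319 324 327 328 327]
 [318 325 327 326 325 325 326 329 329 328 328]]
[[307 306 307 308 307 308 308 307 307 307 307]
 [306 305 304 305 306 307 307 306 306 307 308]
 [307 305 305 305 307 310 310 308 308 308 308]
 [307 305 303 303 308 316 319 315 311 310 309]
 [307 303 296 295 309 327 331 321 313 310 310]
 [306 299 285 282 301 327 333 322 312 310 310]
 [305 294 273 263 278 304 316 312 308 308 310]
 [304 291 269 251 254 273 291 300 305 307 309]
 [306 297 278 261 256 264 281 297 306 309 310]
 [310 305 295 284 279 282 292 303 310 309 305]
 [311 310 306 300 299 300 304 309 311 306 294]]
```

jog_arm --plan '[0.02, -0.001, 0, 0, 0, 0, 0.04, -0.002, 0, 0, 0, 0.3, 0.0466, -0.002, -0.01, 0, 0, 0.3, 0.0466, -0.002, -0.03, 0, 0, 0.3, 0.0466, -0.002, -0.05, 0, 0, 0.3, 0.0466, -0.002, -0.058, 0, 0, 0.3, 0.0466, -0.002, -0.058, 0, 0, 0.3, 0.0466, -0.002, -0.058, 0, 0, 0.3, 0.0466, -0.002, -0.058, 0, 0, 0.3]'

```text
clock: 7.65
eef_pos: [547.1, -1.3, 63.4]
eef_rot: [3.14, 0.0, 1.553]
wrist_force: [-0.5, -0.1, -1.8]
finger_gap: 11.6
finger_force: 60.0
```

Run:
```python
from h import *
s=manip.read_state(); print(s['eef_pos'],s['eef_rot'],s['finger_gap'])
im,d=camera('wrist'); np.savez('w3',im=im,d=d)
c=cv2.resize(im[60:130,220:420],None,fx=4,fy=4,interpolation=cv2.INTER_CUBIC)
b=cv2.resize(im,None,fx=.5,fy=.5); b=np.hstack([b,np.zeros((210,520,3),np.uint8)])
save('w3.png',np.vstack([c,b]))
```

```text
[547.11207332  -1.26058465  63.37187259] [3.14016105e+00 4.96339202e-05 1.55344666e+00] 11.61728308484952
```

View pics/w3.png

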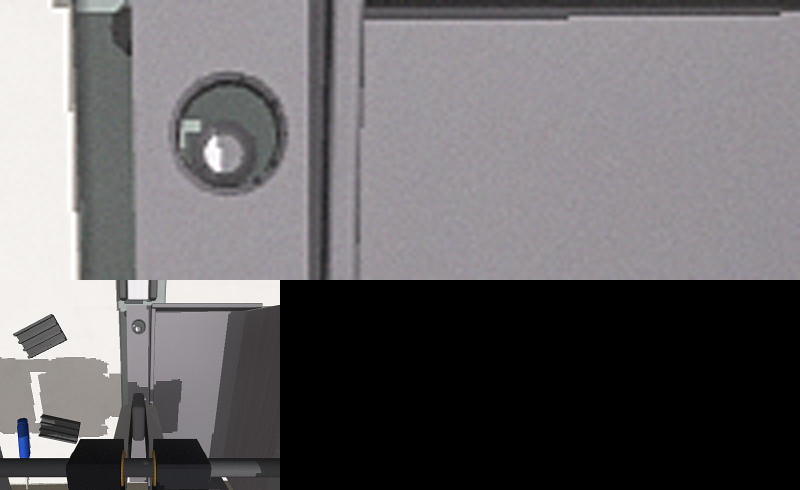

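Looking through the left hole (277.3,93), the peg shows at (275.8,98). I work out the offset.

Run:
```python
from h import *
h=hit('wrist',276.8,92.5,50); p=hit('wrist',275.3,97.5,22); print(h,p,p-h)
```

```text
[548.63045973  87.42943142  50.        ] [547.75782735  85.32595169  22.        ] [ -0.87263238  -2.10347973 -28.        ]
```

jog_arm --plan '[-0.0008, -0.002, 0, 0, 0, 0, -0.0008, -0.002, -0.004, 0, 0, 0, -0.0008, -0.002, -0.008, 0, 0, 0, -0.0008, -0.002, -0.012, 0, 0, 0, -0.0008, -0.002, -0.014, 0, 0, 0, -0.0008, -0.002, -0.016, 0, 0, 0, -0.0008, -0.002, -0.018, 0, 0, 0, -0.0008, -0.002, -0.018, 0, 0, 0, -0.0008, -0.002, -0.018, 0, 0, 0]'

```text
clock: 8.6
eef_pos: [545.9, -3.3, 44.5]
eef_rot: [-3.142, 0.0, 1.553]
wrist_force: [0.1, 0.4, -2.4]
finger_gap: 11.6
finger_force: 60.0
```

jog_arm --plan '[0, 0, -0.002, 0, 0, 0, 0, 0, -0.004, 0, 0, 0, 0, 0, -0.006, 0, 0, 0, 0, 0, -0.0075, 0, 0, 0, 0, 0, -0.0075, 0, 0, 0, 0, 0, -0.0075, 0, 0, 0]'

```text
clock: 9.2
eef_pos: [545.9, -3.3, 36.9]
eef_rot: [-3.142, 0.0, 1.553]
wrist_force: [-0.3, 0.6, -1.8]
finger_gap: 11.5
finger_force: 60.0
```

jog_arm --plan '[0, 0, -0.0008, 0, 0, 0, 0, 0, -0.0008, 0, 0, 0, 0, 0, -0.0008, 0, 0, 0, 0, 0, -0.0008, 0, 0, 0, 0, 0, -0.0008, 0, 0, 0, 0, 0, 0.01, 0, 0, 0, 0, 0, 0.04, 0, 0, 0, 0, 0, 0.07, 0, 0, 0, 0.0015, 0.05, 0.08, 0, 0, 0, 0.0025, 0.1, 0.08, 0, 0, 0, 0.0035, 0.15, 0.08, 0, 0, 0, 0.0035, 0.163, 0.08, 0, 0, 0, 0.0035, 0.163, 0.08, 0, 0, 0, 0.0035, 0.163, 0.08, 0, 0, 0, 0.0035, 0.163, 0.08, 0, 0, 0]' --claw 0.035

```text
clock: 10.7
eef_pos: [549.6, 158.2, 117.2]
eef_rot: [3.142, 0.0, 1.552]
wrist_force: [0.1, -0.4, -0.0]
finger_gap: 35.0
finger_force: 0.0
```

Run:
```python
from h import *
s=manip.read_state(); print(s['eef_pos'],s['eef_rot'],s['finger_gap'])
im,d=camera('top'); W=cloud('top',d); np.savez('top2',im=im,d=d)
w,dw=camera('wrist'); c=get_calibration('wrist'); Ww=cloud('wrist',dw,c)
for (V,n) in((W,'top'),(Ww,'wrist')):
    m=((V[:,:,2]>58)&(V[:,:,2]<67)&(V[:,:,1]>120)&(V[:,:,1]<200)&(V[:,:,0]>520)&(V[:,:,0]<580)).astype(np.uint8)
    P=V[m>0]; print(n,len(P), cv2.minAreaRect(P[:,:2].astype(np.float32)) if len(P) else '')
T=(W[:,:,1]<60)&(W[:,:,1]>-80)&(W[:,:,0]>575)&(W[:,:,0]<630)&(W[:,:,2]<25); print('floor z',np.nanmedian(W[:,:,2][T]))
A=cv2.resize(im[120:220,280:420],None,fx=4,fy=4,interpolation=cv2.INTER_CUBIC); B=cv2.resize(w,(240,180)); A=np.hstack([A,np.vstack([B,np.zeros((220,240,3),np.uint8)])])
save('seat.png',A)
```

```text
[549.59308609 158.23492546 117.15220739] [3.14152424e+00 1.44514743e-04 1.55179423e+00] 34.96750666982497
top 0 
wrist 558 ((549.329833984375, 161.69606018066406), (23.5294246673584, 11.957648277282715), 89.31096649169922)
floor z 13.657439436239201
```

View pics/seat.png

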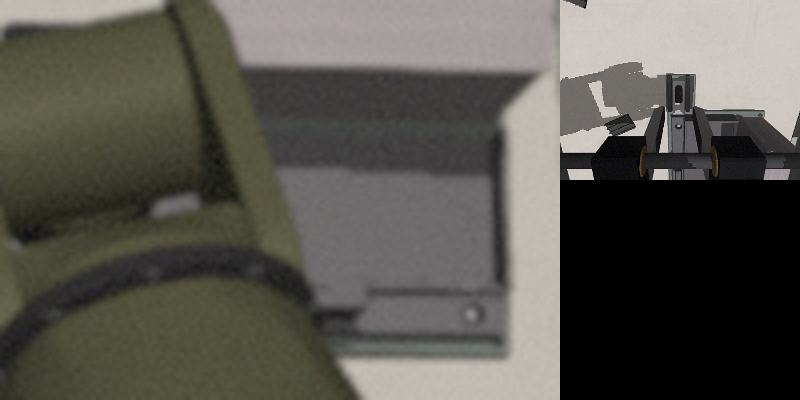

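The tray is seated: the right peg shows in its hole at (473,314) and the floor is at z 13.7. The lock grip is at (549.3,161.7). I grip it and slide it in.

jog_arm --plan '[0, 0.002, -0.04, 0, 0, 0, 0, 0.002, -0.08, 0, 0, 0, 0, 0.002, -0.085, 0, 0, 0, 0, 0.002, -0.085, 0, 0, 0, 0, 0.002, -0.085, 0, 0, 0]'

```text
clock: 11.3
eef_pos: [550.5, 161.6, 33.9]
eef_rot: [3.139, -0.001, 1.553]
wrist_force: [-0.2, -0.0, -0.3]
finger_gap: 35.2
finger_force: 0.0
```

jog_arm --plan '[0, 0, 0, 0, 0, 0, 0, 0, 0, 0, 0, 0, 0, 0, 0, 0, 0, 0, 0, 0, 0, 0, 0, 0, 0, 0, 0, 0, 0, 0, 0, 0, 0, 0, 0, 0, -0.0002, -0.01, 0, 0, 0, 0, -0.0003, -0.02, 0, 0, 0, 0, -0.0005, -0.03, 0, 0, 0, 0, -0.0005, -0.034, 0, 0, 0, 0, -0.0005, -0.036, 0, 0, 0, 0, -0.0005, -0.038, 0, 0, 0, 0, -0.0005, -0.038, 0, 0, 0, 0, -0.0005, -0.038, 0, 0, 0, 0]' --claw 0.0 --force 20

```text
clock: 12.7
eef_pos: [549.0, 127.0, 33.3]
eef_rot: [3.14, -0.005, 1.554]
wrist_force: [-5.0, 23.5, 5.9]
finger_gap: 11.6
finger_force: 22.8
```

The bolt meets its stop (23 N). Release, lift and go above plate_1.

jog_arm --plan '[0, 0.002, 0, 0, 0, 0, 0, 0.002, 0, 0, 0, 0, 0, 0.002, 0, 0, 0, 0, 0, 0.002, 0, 0, 0, 0, 0, 0.002, 0.03, 0, 0, 0, 0, 0.002, 0.07, 0, 0, 0, -0.03, -0.01, 0.1, 0, 0, -8, -0.06, -0.03, 0.1, 0, 0, -16, -0.09, -0.04, 0.1, 0, 0, -24, -0.126, -0.047, 0.1, 0, 0, -32, -0.126, -0.047, 0.1, 0, 0, -40, -0.126, -0.047, 0.1, 0, 0, -48, -0.126, -0.047, 0.1, 0, 0, -56, -0.126, -0.047, 0.1, 0, 0, -64.5, -0.126, -0.047, 0.1, 0, 0, -64.5, -0.126, -0.047, 0.1, 0, 0, -64.5, -0.126, -0.047, 0.1, 0, 0, -64.5, -0.126, -0.047, 0.1, 0, 0, -64.5]' --claw 0.06

```text
clock: 14.5
eef_pos: [422.9, 76.7, 131.9]
eef_rot: [-3.142, 0.0, 0.43]
wrist_force: [-0.2, 0.3, -0.6]
finger_gap: 60.0
finger_force: 0.0
```

```bash
cat >> h.py <<'E'
def plates(n='wrist',zmax=16,zmin=2,thr=330,verbose=True,box=(300,540,-200,480)):
    c=get_calibration(n); im,d=camera(n); W=cloud(n,d,c)
    m=((im.astype(int).sum(2)<thr)&(W[:,:,2]>zmin)&(W[:,:,2]<zmax)&(W[:,:,0]>box[0])&(W[:,:,0]<box[1])&(W[:,:,1]>box[2])&(W[:,:,1]<box[3])).astype(np.uint8)
    m=cv2.morphologyEx(m,cv2.MORPH_CLOSE,np.ones((5,5)))
    N,l,s,ce=cv2.connectedComponentsWithStats(m)
    for i in range(1,N):
        P=W[(l==i)&(W[:,:,2]>zmin)&(W[:,:,2]<zmax)]
        if s[i,4]<150 or len(P)<100: continue
        r=cv2.minAreaRect(P[:,:2].astype(np.float32)); (w,h),a=r[1],r[2]
        if h>w: a+=90
        a=(a+90)%180-90
        if max(w,h)<90: print(n,'plate',np.round(r[0],1),np.round((w,h),1),'len dir',round(a,1),'z',np.median(P[:,2]).round(1),'px',ce[i].round(),s[i,4])
    return im,d,W
E
python3 - <<'E'
from h import *
s=manip.read_state(); print(s['eef_pos'],s['eef_rot'],s['finger_gap'])
plates(); im,d,W=plates('top')
# lock grip position
m=(W[:,:,2]>58)&(W[:,:,2]<67)&(W[:,:,1]>110)&(W[:,:,1]<200)&(W[:,:,0]>520)&(W[:,:,0]<580); P=W[m]; print('lock',len(P),cv2.minAreaRect(P[:,:2].astype(np.float32)) if len(P) else '')
E
```

```text
[422.87785067  76.65453249 131.91709908] [-3.14153825e+00  8.55644097e-05  4.29723759e-01] 60.04173941045421
wrist plate [386.4 312.7] [13.2 17.8] len dir -22.8 z 4.0 px [  4. 125.] 197
wrist plate [421.4  77. ] [60.5 33.4] len dir 23.8 z 3.7 px [276. 199.] 2400
wrist plate [428.2 -55.1] [35.6 56.1] len dir -14.7 z 4.7 px [410. 253.] 2250
wrist plate [373.5 -71.9] [51.7 14.2] len dir 82.1 z 11.3 px [399. 308.] 435
top plate [372.2 330.9] [32.9 54.6] len dir -22.7 z 5.3 px [220. 271.] 318
lock 48 ((548.9135131835938, 128.1104736328125), (9.89880657196045, 21.054643630981445), 0.7839555144309998)
```

Plate_1 is at (421.4,77.0), yaw 24°. Descend and grip.

jog_arm --plan '[-0.0012, 0.0003, -0.04, 0, 0, -0.5, -0.0012, 0.0003, -0.08, 0, 0, -0.5, -0.0012, 0.0003, -0.11, 0, 0, -0.5, -0.0012, 0.0003, -0.122, 0, 0, -0.5, -0.0012, 0.0003, -0.128, 0, 0, -0.5, -0.0012, 0.0003, -0.128, 0, 0, -0.5, -0.0012, 0.0003, -0.128, 0, 0, -0.5]'

```text
clock: 15.3
eef_pos: [422.5, 77.1, 5.1]
eef_rot: [3.141, -0.002, 0.419]
wrist_force: [-0.4, -0.5, 0.6]
finger_gap: 60.1
finger_force: 0.0
```

jog_arm --plan '[0, 0, 0, 0, 0, 0, 0, 0, 0, 0, 0, 0, 0, 0, 0, 0, 0, 0, 0, 0, 0, 0, 0, 0, 0, 0, 0, 0, 0, 0, 0, 0, 0, 0, 0, 0, 0, 0, 0, 0, 0, 0, 0, 0, 0.02, 0, 0, 0, 0, 0, 0.06, 0, 0, 0, 0, 0, 0.1, 0, 0, 0, 0, 0, 0.1, 0, 0, 0]' --claw 0.0 --force 30

```text
clock: 16.4
eef_pos: [423.9, 77.2, 108.1]
eef_rot: [3.139, -0.007, 0.419]
wrist_force: [0.3, -0.2, -1.1]
finger_gap: 33.3
finger_force: 30.1
```

jog_arm --plan '[0, 0, 0.04, 0, 0, 0, 0.02, -0.002, 0.057, 0, 0, -4, 0.05, -0.004, 0.057, 0, 0, -8, 0.08, -0.006, 0.057, 0, 0, -12, 0.11, -0.008, 0.057, 0, 0, -16, 0.14, -0.01, 0.057, 0, 0, -20, 0.17, -0.013, 0.057, 0, 0, -25, 0.2, -0.016, 0.057, 0, 0, -25, 0.215, -0.016, 0.057, 0, 0, -25, 0.222, -0.016, 0.057, 0, 0, -25, 0.222, -0.016, 0.057, 0, 0, -25, 0.222, -0.016, 0.057, 0, 0, -25, 0.222, -0.016, 0.057, 0, 0, -25]'

```text
clock: 17.7
eef_pos: [643.1, 61.1, 161.1]
eef_rot: [-3.142, 0.0, -0.017]
wrist_force: [0.7, 0.5, -1.4]
finger_gap: 33.0
finger_force: 30.1
```

Run:
```python
from h import *
s=manip.read_state(); print(s['eef_pos'],s['eef_rot'],s['finger_gap'])
c=get_calibration('wrist'); im,d=camera('wrist'); np.savez('w4',im=im,d=d); W=cloud('wrist',d,c); np.save('w4W',W)
save('w4.png',im)
x,y=s['eef_pos'][:2]
m=(W[:,:,2]>s['eef_pos'][2]-6)&(W[:,:,2]<s['eef_pos'][2]+15)&(abs(W[:,:,1]-y)<15)&(W[:,:,0]>x-60)&(W[:,:,0]<x+60)
P=W[m]; print(len(P),P.min(0),P.max(0),np.median(P[:,2]))
m=(W[:,:,2]>115)&(W[:,:,2]<150)&(abs(W[:,:,1]-y)>45)&(W[:,:,0]>645)&(W[:,:,0]<675); P=W[m]; print('edge',len(P), np.percentile(P[:,0],[0,1,5]) if len(P) else '')
```

```text
[643.14484648  61.08413997 161.06546131] [-3.14158239e+00  2.69817861e-05 -1.72324912e-02] 32.99582403617763
5486 [616.26365416  46.09936157 155.64009633] [673.28565287  76.08190379 165.75458615] 160.12311831328287
edge 3827 [660.95881292 661.59851097 662.54558318]
```

View pics/w4.png

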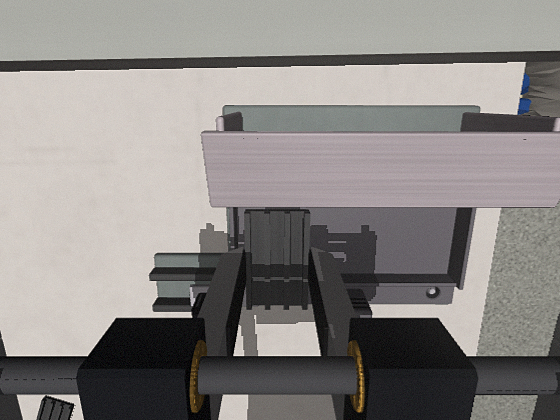

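The held plate spans x 616–673, and its far end is about 9–10 mm past the edge (≈664). Lower it, release it and lift.

jog_arm --plan '[-0.001, 0, -0.008, 0, 0, 0, -0.001, 0, -0.016, 0, 0, 0, -0.001, 0, -0.022, 0, 0, 0, -0.001, 0, -0.0255, 0, 0, 0, -0.001, 0, -0.0255, 0, 0, 0, -0.001, 0, -0.0255, 0, 0, 0, -0.001, 0, -0.0255, 0, 0, 0, -0.001, 0, -0.0255, 0, 0, 0]'

```text
clock: 18.55
eef_pos: [642.8, 61.0, 135.7]
eef_rot: [-3.142, -0.0, -0.017]
wrist_force: [0.5, -0.0, 0.1]
finger_gap: 33.4
finger_force: 30.1
```

jog_arm --plan '[0, 0, 0, 0, 0, 0, 0, 0, 0, 0, 0, 0, 0, 0, 0, 0, 0, 0, 0, 0, 0, 0, 0, 0, 0, 0, 0, 0, 0, 0, 0, 0, 0.01, 0, 0, 0, 0, 0, 0.03, 0, 0, 0, -0.03, 0, 0.03, 0, 0, 0, -0.07, -0.03, 0.03, 0, 0, -2, -0.11, -0.06, 0.03, 0, 0, -5, -0.15, -0.08, 0.03, 0, 0, -9, -0.19, -0.1, 0.03, 0, 0, -13.5, -0.213, -0.117, 0.0, 0, 0, -13.5, -0.213, -0.117, 0.0, 0, 0, -13.5, -0.213, -0.117, 0.0, 0, 0, -13.5, -0.213, -0.117, 0.0, 0, 0, -13.5]' --claw 0.06

```text
clock: 20.15
eef_pos: [430.9, -55.9, 136.6]
eef_rot: [-3.141, -0.002, -0.253]
wrist_force: [0.9, -0.4, 0.2]
finger_gap: 59.9
finger_force: 0.0
```

```bash
cat >> h.py <<'E'
O=np.array([607.9,-4.4]); TH=np.radians(-0.98)
def turner(p):
    q=np.asarray(p)[...,:2]-O; c,s=np.cos(TH),np.sin(TH)
    return np.stack([c*q[...,0]+s*q[...,1],-s*q[...,0]+c*q[...,1]],-1)
def tray(n='top'):
    c=get_calibration(n); im,d=camera(n); W=cloud(n,d,c); T=turner(W)
    m=(im.astype(int).sum(2)<255)&(abs(T[:,:,1])<101)&(T[:,:,0]>-47)&(T[:,:,0]<40)&(W[:,:,2]<40)&(W[:,:,2]>15)
    N,l,s,ce=cv2.connectedComponentsWithStats(m.astype(np.uint8))
    for i in range(1,N):
        if s[i,4]>100:
            P=W[l==i]; t=T[l==i]; print(n,'in tray',s[i,4],'turner ctr',t.mean(0).round(1),'min',t.min(0).round(1),'max',t.max(0).round(1),'z 10,50,90',np.percentile(P[:,2],[10,50,90]).round(1),'px',ce[i].round())
    return im,d,W
E
python3 - <<'E'
from h import *
s=manip.read_state(); print(s['eef_pos'],s['eef_rot'],s['finger_gap'])
plates(); im,d,W=tray('top'); im2,_,_=tray('scene')
A=cv2.resize(im[110:220,280:420],None,fx=2.8,fy=2.8,interpolation=cv2.INTER_CUBIC)
B=cv2.resize(im2[120:230,215:345],(400,308),interpolation=cv2.INTER_CUBIC)
save('t1.png',np.hstack([A,B]))
E
```

```text
[430.92418948 -55.86839377 136.56441733] [-3.14144147e+00 -1.89460434e-03 -2.52653729e-01] 59.867224245823635
wrist plate [428.6 -55.3] [33.9 56.8] len dir -14.5 z 3.6 px [277. 202.] 2297
top in tray 310 turner ctr [ 2.  67.1] min [-28.   46.9] max [38.7 87.1] z 10,50,90 [19.  21.6 24. ] px [333. 171.]
scene in tray 123 turner ctr [ 33.6 -14.2] min [ 24.3 -99.1] max [40.  84.3] z 10,50,90 [15.5 16.7 18.8] px [275. 181.]
```

View pics/t1.png

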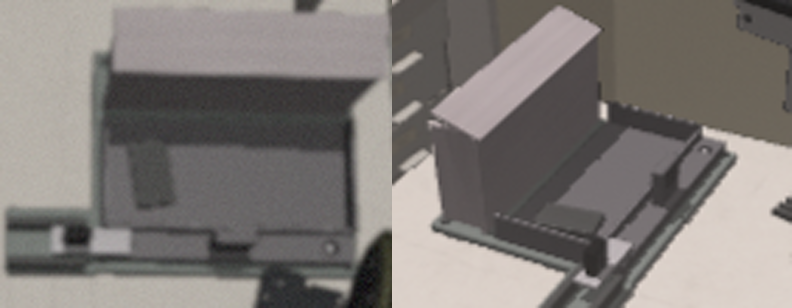

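Plate_1 lies flat in the tray with its smooth face up, at turner (0,67). Plate_2 is at (428.6,-55.3), yaw -14.5°. Descend and grip.

jog_arm --plan '[-0.001, 0.0006, -0.04, 0, 0, 0, -0.001, 0.0006, -0.08, 0, 0, 0, -0.001, 0.0006, -0.11, 0, 0, 0, -0.001, 0.0006, -0.124, 0, 0, 0, -0.001, 0.0006, -0.1315, 0, 0, 0, -0.001, 0.0006, -0.1315, 0, 0, 0, -0.001, 0.0006, -0.1315, 0, 0, 0, -0.001, 0.0006, -0.1315, 0, 0, 0, -0.001, 0.0006, -0.1315, 0, 0, 0]'

```text
clock: 21.2
eef_pos: [429.2, -55.5, 4.7]
eef_rot: [-3.142, -0.001, -0.253]
wrist_force: [0.4, -0.2, -0.4]
finger_gap: 60.0
finger_force: 0.0
```

jog_arm --plan '[0, 0, 0, 0, 0, 0, 0, 0, 0, 0, 0, 0, 0, 0, 0, 0, 0, 0, 0, 0, 0, 0, 0, 0, 0, 0, 0, 0, 0, 0, 0, 0, 0, 0, 0, 0, 0, 0, 0, 0, 0, 0, 0, 0, 0.02, 0, 0, 0, 0, 0, 0.06, 0, 0, 0, 0, 0, 0.1, 0, 0, 0, 0, 0, 0.1, 0, 0, 0, 0, 0, 0.1, 0, 0, 0]' --claw 0.0 --force 30

```text
clock: 22.4
eef_pos: [428.8, -55.4, 104.1]
eef_rot: [-3.142, -0.001, -0.253]
wrist_force: [-0.2, 0.3, -0.9]
finger_gap: 33.2
finger_force: 31.9
```

jog_arm --plan '[0, 0, 0.04, 0, 0, 0, 0.02, -0.002, 0.057, 0, 0, 2, 0.05, -0.004, 0.057, 0, 0, 4, 0.08, -0.006, 0.057, 0, 0, 6, 0.11, -0.008, 0.057, 0, 0, 8, 0.14, -0.01, 0.057, 0, 0, 10, 0.17, -0.0136, 0.057, 0, 0, 12, 0.195, -0.0136, 0.057, 0, 0, 13.5, 0.208, -0.0136, 0.057, 0, 0, 13.5, 0.2135, -0.0136, 0.057, 0, 0, 13.5, 0.2135, -0.0136, 0.057, 0, 0, 13.5, 0.2135, -0.0136, 0.057, 0, 0, 13.5, 0.2135, -0.0136, 0.057, 0, 0, 13.5]'

```text
clock: 23.7
eef_pos: [641.7, -69.0, 160.9]
eef_rot: [-3.142, 0.0, -0.018]
wrist_force: [-0.3, 0.2, -0.2]
finger_gap: 33.0
finger_force: 31.9
```

```bash
cat >> h.py <<'E'
def held():
    s=manip.read_state(); print(s['eef_pos'],s['eef_rot'],s['finger_gap'])
    c=get_calibration('wrist'); im,d=camera('wrist'); W=cloud('wrist',d,c)
    x,y,z=s['eef_pos']
    m=(W[:,:,2]>z-12)&(W[:,:,2]<z+15)&(abs(W[:,:,1]-y)<14)&(abs(W[:,:,0]-x)<60)
    P=W[m]; print(len(P),'x',P[:,0].min(),P[:,0].max(),'turner far/near',turner(P).max(0),turner(P).min(0))
    for a in range(-30,35,10):
        q=P[abs(P[:,0]-x-a)<4]
        if len(q)>20: print(a,np.percentile(q[:,2],[5,50,95]).round(1))
    return im,d,W
E
python3 - <<'E'
from h import *
held()
E
```

```text
[641.70121974 -69.02694038 160.92810091] [-3.14158029e+00  1.83437351e-04 -1.75564360e-02] 33.047444790769234
4998 x 612.3303927604566 669.964784321105 turner far/near [ 62.97949607 -49.60388148] [  5.76438162 -78.44613085]
-30 [159.1 160.2 164.3]
-20 [159.  160.1 164.3]
-10 [158.9 160.1 164.2]
0 [158.9 160.1 164.3]
10 [158.9 160.1 164.3]
20 [158.8 160.  164.2]
30 [157.4 159.8 164.1]
```

Level, with its far end 8 mm past the edge. Lower and release, then head above plate_0 (with yaw turned near 155° there).

jog_arm --plan '[0, 0, -0.008, 0, 0, 0, 0, 0, -0.016, 0, 0, 0, 0, 0, -0.022, 0, 0, 0, 0, 0, -0.0255, 0, 0, 0, 0, 0, -0.0255, 0, 0, 0, 0, 0, -0.0255, 0, 0, 0, 0, 0, -0.0255, 0, 0, 0, 0, 0, -0.0255, 0, 0, 0]'

```text
clock: 24.55
eef_pos: [642.3, -69.1, 135.7]
eef_rot: [3.142, -0.0, -0.017]
wrist_force: [0.3, -1.1, -0.4]
finger_gap: 33.3
finger_force: 31.9
```

jog_arm --plan '[0, 0, 0, 0, 0, 0, 0, 0, 0, 0, 0, 0, 0, 0, 0, 0, 0, 0, 0, 0, 0, 0, 0, 0, 0, 0, 0, 0, 0, 0, 0, 0, 0.01, 0, 0, 0, 0, 0, 0.03, 0, 0, 0, -0.03, 0, 0.05, 0, 0, 8, -0.07, 0.03, 0.05, 0, 0, 16, -0.11, 0.06, 0.05, 0, 0, 24, -0.15, 0.09, 0.05, 0, 0, 32, -0.19, 0.12, 0.05, 0, 0, 40, -0.23, 0.15, 0.05, 0, 0, 48, -0.24, 0.18, 0.05, 0, 0, 56, -0.25, 0.21, 0.05, 0, 0, 64, -0.26, 0.24, 0.05, 0, 0, 72, -0.265, 0.27, 0.03, 0, 0, 80, -0.27, 0.3, 0.02, 0, 0, 88, -0.27, 0.33, 0.01, 0, 0, 96, -0.27, 0.36, 0.0, 0, 0, 104]' --claw 0.06

```text
clock: 26.55
eef_pos: [372.2, 292.5, 136.0]
eef_rot: [3.14, -0.0, 1.804]
wrist_force: [-0.5, -0.5, 0.1]
finger_gap: 59.8
finger_force: 0.0
```

jog_arm --plan '[0, 0.02, 0, 0, 0, 8, 0, 0.04, 0, 0, 0, 16, 0, 0.04, 0, 0, 0, 24, 0, 0.04, 0, 0, 0, 32, 0, 0.04, 0, 0, 0, 40, 0, 0.04, 0, 0, 0, 48, 0, 0.04, 0, 0, 0, 52, 0, 0.04, 0, 0, 0, 52, 0, 0.04, 0, 0, 0, 52, 0, 0.04, 0, 0, 0, 52]'

```text
clock: 27.55
eef_pos: [372.3, 331.0, 135.7]
eef_rot: [3.141, 0.0, 2.703]
wrist_force: [-0.1, -0.7, 0.4]
finger_gap: 59.7
finger_force: 0.0
```

Run:
```python
from h import *
s=manip.read_state(); print(s['eef_pos'],s['eef_rot'],s['finger_gap'],s['joints'][5])
plates(); tray('top')
```

```text
[372.27039331 331.03761056 135.71621854] [3.14128334e+00 1.51810886e-04 2.70349676e+00] 59.73704488125593 -0.4794056986172104
wrist plate [372.3 330.4] [33.9 56.6] len dir -23.2 z 3.6 px [276. 199.] 2339
wrist plate [529.  167.1] [44.  10.8] len dir 74.6 z 10.6 px [194. 399.] 250
top in tray 332 turner ctr [ 3.1 67.3] min [-28.4  48.3] max [38.8 94.4] z 10,50,90 [17.9 21.5 23.9] px [333. 171.]
top in tray 291 turner ctr [ 15.6 -62.4] min [-10.7 -91.4] max [ 40.  -44.3] z 10,50,90 [18.5 21.6 23.7] px [387. 167.]
```

Plate_2 also lies flat. Plate_0 is at (372.3,330.4), yaw 156.8°. Grip it.

jog_arm --plan '[0, -0.0006, -0.04, 0, 0, 1.9, 0, -0.0006, -0.08, 0, 0, 1.9, 0, -0.0006, -0.11, 0, 0, 1.9, 0, -0.0006, -0.124, 0, 0, 1.9, 0, -0.0006, -0.1315, 0, 0, 1.9, 0, -0.0006, -0.1315, 0, 0, 1.9, 0, -0.0006, -0.1315, 0, 0, 1.9, 0, -0.0006, -0.1315, 0, 0, 1.9, 0, -0.0006, -0.1315, 0, 0, 1.9]'

```text
clock: 28.55
eef_pos: [372.5, 330.7, 4.7]
eef_rot: [3.14, 0.001, 2.738]
wrist_force: [-0.1, 1.2, 0.8]
finger_gap: 60.0
finger_force: 0.0
```

jog_arm --plan '[0, 0, 0, 0, 0, 0, 0, 0, 0, 0, 0, 0, 0, 0, 0, 0, 0, 0, 0, 0, 0, 0, 0, 0, 0, 0, 0, 0, 0, 0, 0, 0, 0, 0, 0, 0, 0, 0, 0, 0, 0, 0, 0, 0, 0.02, 0, 0, 0, 0, 0, 0.06, 0, 0, 0, 0, 0, 0.1, 0, 0, 0, 0, 0, 0.14, 0, 0, 0, 0, 0, 0.157, 0, 0, 0]' --claw 0.0 --force 30

```text
clock: 29.75
eef_pos: [372.9, 331.0, 164.5]
eef_rot: [3.138, 0.002, 2.738]
wrist_force: [0.1, -0.9, -0.9]
finger_gap: 33.4
finger_force: 30.0
```

jog_arm --plan '[0.01, -0.02, 0, 0, 0, 0, 0.02, -0.05, 0, 0, 0, 2, 0.04, -0.085, 0, 0, 0, 4, 0.06, -0.12, 0, 0, 0, 6, 0.09, -0.155, 0, 0, 0, 9, 0.12, -0.19, 0, 0, 0, 12, 0.15, -0.225, 0, 0, 0, 15, 0.18, -0.26, 0, 0, 0, 18, 0.21, -0.29, 0, 0, 0, 21, 0.24, -0.315, 0, 0, 0, 22.1, 0.26, -0.328, 0, 0, 0, 22.1, 0.2705, -0.334, 0, 0, 0, 22.1, 0.2705, -0.334, 0, 0, 0, 22.1, 0.2705, -0.334, 0, 0, 0, 22.1, 0.2705, -0.334, 0, 0, 0, 22.1]'

```text
clock: 31.25
eef_pos: [642.2, -3.0, 161.1]
eef_rot: [3.142, -0.0, 3.125]
wrist_force: [0.1, 0.1, 0.1]
finger_gap: 33.0
finger_force: 30.0
```

Run:
```python
from h import *
im,d,W=held(); save('w5.png',im)
```

```text
[642.18320133  -3.03830833 161.06377316] [ 3.14153789e+00 -1.21188158e-04  3.12473737e+00] 32.951035879947405
4988 x 613.7340059065905 670.507850936763 turner far/near [62.62888655 16.33039094] [  5.83933873 -12.49984516]
-30 [157.5 159.9 164.4]
-20 [159.  160.2 164.4]
-10 [159.1 160.2 164.4]
0 [158.9 160.2 164.4]
10 [159.  160.1 164.2]
20 [159.1 160.1 164.4]
30 [159.  159.9 164.3]
```

jog_arm --plan '[0, 0, -0.008, 0, 0, 0, 0, 0, -0.016, 0, 0, 0, 0, 0, -0.022, 0, 0, 0, 0, 0, -0.0255, 0, 0, 0, 0, 0, -0.0255, 0, 0, 0, 0, 0, -0.0255, 0, 0, 0, 0, 0, -0.0255, 0, 0, 0, 0, 0, -0.0255, 0, 0, 0]'

```text
clock: 32.1
eef_pos: [642.8, -3.6, 135.7]
eef_rot: [-3.142, 0.0, 3.124]
wrist_force: [0.1, -0.3, -0.4]
finger_gap: 33.1
finger_force: 30.0
```

jog_arm --plan '[0, 0, 0, 0, 0, 0, 0, 0, 0, 0, 0, 0, 0, 0, 0, 0, 0, 0, 0, 0, 0, 0, 0, 0, 0, 0, 0, 0, 0, 0, 0, 0, 0.01, 0, 0, 0, 0, 0, 0.03, 0, 0, 0, -0.03, 0, 0.05, 0, 0, -8, -0.07, 0.03, 0.05, 0, 0, -16, -0.1, 0.06, 0.05, 0, 0, -24, -0.13, 0.09, 0.05, 0, 0, -32, -0.16, 0.12, 0.05, 0, 0, -40, -0.16, 0.14, 0.05, 0, 0, -48, -0.16, 0.14, 0.05, 0, 0, -56, -0.16, 0.14, 0.05, 0, 0, -64, -0.16, 0.14, 0.05, 0, 0, -72, -0.16, 0.14, 0.05, 0, 0, -80, -0.16, 0.14, 0.05, 0, 0, -90, -0.16, 0.14, 0.05, 0, 0, -90]' --claw 0.06

```text
clock: 34.0
eef_pos: [482.9, 136.4, 186.2]
eef_rot: [3.141, -0.0, 1.55]
wrist_force: [-0.2, -1.0, 0.6]
finger_gap: 60.0
finger_force: 0.0
```

Run:
```python
from h import *
s=manip.read_state(); print(s['eef_pos'],s['eef_rot'],s['finger_gap'])
im,d,W=tray('top'); im2,_,_=camera('scene') + (0,)
A=cv2.resize(im[110:220,280:420],None,fx=2.8,fy=2.8,interpolation=cv2.INTER_CUBIC)
B=cv2.resize(im2[120:230,215:345],(400,308),interpolation=cv2.INTER_CUBIC)
save('t3.png',np.hstack([A,B]))
```

```text
[482.85376293 136.41617903 186.21356407] [ 3.14074810e+00 -1.93519031e-04  1.55011858e+00] 60.003819056038424
top in tray 281 turner ctr [ 15.6 -61.2] min [-10.6 -78.3] max [ 39.8 -39.6] z 10,50,90 [18.9 21.6 24.2] px [386. 167.]
```

View pics/t3.png

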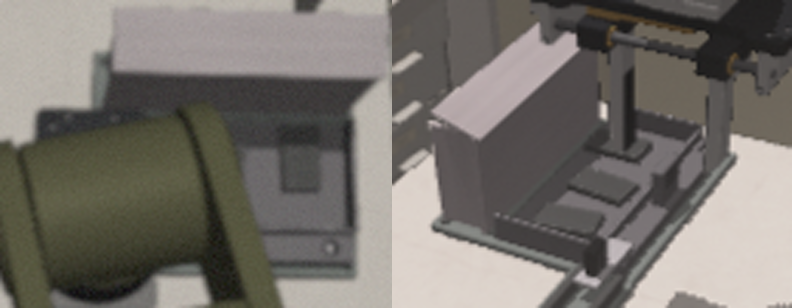

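Three plates lie in the tray. I check from the wrist that they are flat and that nothing is left on the bench.

jog_arm --plan '[0, -0.04, 0.02, 0, 0, 0, 0, -0.08, 0.04, 0, 0, 0, 0, -0.12, 0.06, 0, 0, 0, 0, -0.14, 0.06, 0, 0, 0, 0, -0.14, 0.06, 0, 0, 0, 0, -0.14, 0.06, 0, 0, 0]'

```text
clock: 34.7
eef_pos: [482.6, -3.4, 245.4]
eef_rot: [-3.141, -0.0, 1.555]
wrist_force: [0.2, 0.0, -0.0]
finger_gap: 59.6
finger_force: 0.0
```

Run:
```python
from h import *
s=manip.read_state(); print(s['eef_pos'],s['eef_rot'],s['finger_gap'])
im,d,W=plates(); T=turner(W)
m=(abs(T[:,:,1])<102)&(T[:,:,0]>-46)&(T[:,:,0]<55)&(W[:,:,2]>18.2)&(W[:,:,2]<40)
m=cv2.erode(m.astype(np.uint8),np.ones((3,3)))
N,l,st,ce=cv2.connectedComponentsWithStats(m)
for i in range(1,N):
    if st[i,4]>200:
        P=W[l==i]; t=T[l==i]; A=np.c_[t,np.ones(len(t))]; k=np.linalg.lstsq(A,P[:,2],rcond=None)[0]
        print(st[i,4],ce[i].round(),t.min(0).round(1),t.max(0).round(1),'rect',cv2.minAreaRect(t.astype(np.float32)),'z',np.percentile(P[:,2],[5,50,95]).round(1),'tilt deg',np.degrees(k[:2]).round(1))
save('w6.png',im)
plates('top')
```

```text
[482.60418944  -3.42177027 245.35551838] [-3.14132875e+00 -1.63970996e-04  1.55478803e+00] 59.62561029442876
wrist plate [372.7 -74.9] [77.1 14.1] len dir 81.8 z 11.6 px [189. 233.] 642
1449 [393. 119.] [-28.1  46. ] [29.2 84. ] rect ((0.8024063110351562, 64.81551361083984), (54.51569366455078, 31.677034378051758), 8.846299171447754) z [19.6 20.9 22.2] tilt deg [ 0.  -0.1]
1255 [386. 175.] [-29.6 -14.3] [26.3 20.8] rect ((-1.7073535919189453, 3.4192848205566406), (31.831113815307617, 54.35292053222656), 84.7729263305664) z [19.7 21.  22.3] tilt deg [ 0.  -0.1]
1131 [397. 231.] [ -9.8 -80. ] [ 44.7 -47.3] rect ((17.518115997314453, -63.92567443847656), (54.245765686035156, 32.75973129272461), 0.8435278534889221) z [19.7 20.9 22.2] tilt deg [-0.1  0.1]
```

View pics/w6.png

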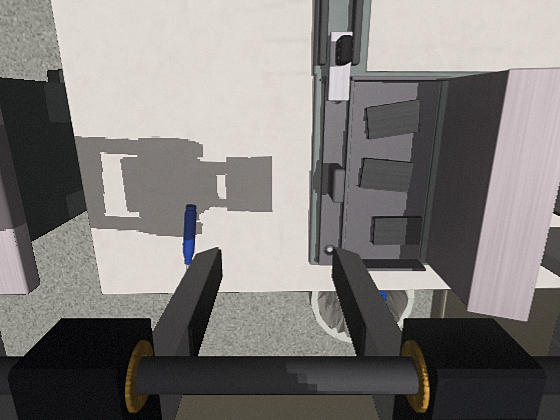

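All three plates are flat with smooth faces up, at (393,119), (386,175) and (397,231), and the bench is clear. Now the bolt goes back out.

jog_arm --plan '[0.02, 0.045, -0.02, 0, 0, 0, 0.045, 0.09, -0.05, 0, 0, 0, 0.0665, 0.1312, -0.09, 0, 0, 0, 0.0665, 0.1312, -0.13, 0, 0, 0, 0.0665, 0.1312, -0.13, 0, 0, 0, 0.0665, 0.1312, -0.13, 0, 0, 0, 0.0665, 0.1312, -0.13, 0, 0, 0, 0.0665, 0.1312, -0.17, 0, 0, 0, 0.0665, 0.1312, -0.205, 0, 0, 0, 0.0665, 0.1312, -0.2125, 0, 0, 0, 0.0665, 0.1312, -0.2125, 0, 0, 0, 0.0665, 0.1312, -0.2125, 0, 0, 0]' --claw 0.035

```text
clock: 36.0
eef_pos: [550.5, 127.5, 35.5]
eef_rot: [3.138, -0.001, 1.553]
wrist_force: [0.1, -0.6, -0.1]
finger_gap: 34.8
finger_force: 0.0
```

jog_arm --plan '[0, 0, 0, 0, 0, 0, 0, 0, 0, 0, 0, 0, 0, 0, 0, 0, 0, 0, 0, 0, 0, 0, 0, 0, 0, 0, 0, 0, 0, 0, 0, 0, 0, 0, 0, 0, 0.0002, 0.01, 0, 0, 0, 0, 0.0003, 0.02, 0, 0, 0, 0, 0.0005, 0.028, 0, 0, 0, 0, 0.0006, 0.032, 0, 0, 0, 0, 0.0006, 0.034, 0, 0, 0, 0, 0.0006, 0.036, 0, 0, 0, 0, 0.0006, 0.037, 0, 0, 0, 0, 0.0006, 0.037, 0, 0, 0, 0]' --claw 0.0 --force 20

```text
clock: 37.4
eef_pos: [549.7, 162.9, 33.5]
eef_rot: [-3.141, 0.003, 1.553]
wrist_force: [-4.4, -13.6, 8.5]
finger_gap: 12.0
finger_force: 20.0
```

jog_arm --plan '[0, -0.0005, 0, 0, 0, 0, 0, -0.0005, 0, 0, 0, 0, 0, -0.0005, 0, 0, 0, 0, 0, -0.0005, 0, 0, 0, 0, 0, -0.0005, 0.03, 0, 0, 0, 0, -0.0005, 0.07, 0, 0, 0, -0.04, -0.03, 0.11, 0, 0, 0, -0.08, -0.07, 0.15, 0, 0, 0, -0.11, -0.11, 0.19, 0, 0, 0, -0.11, -0.14, 0.19, 0, 0, 0, -0.11, -0.14, 0.19, 0, 0, 0, -0.11, -0.14, 0.19, 0, 0, 0]' --claw 0.035

```text
clock: 38.6
eef_pos: [439.7, 23.2, 224.5]
eef_rot: [3.139, 0.0, 1.551]
wrist_force: [0.3, 1.3, -0.4]
finger_gap: 35.1
finger_force: 0.0
```

Run:
```python
from h import *
s=manip.read_state(); print(s['eef_pos'],s['wrist_force'])
c=get_calibration('wrist'); im,d=camera('wrist'); W=cloud('wrist',d,c); T=turner(W)
P=W[(W[:,:,2]>58)&(W[:,:,2]<67)&(W[:,:,1]>110)&(W[:,:,1]<200)&(W[:,:,0]>520)&(W[:,:,0]<580)]; print('lock',len(P),cv2.minAreaRect(P[:,:2].astype(np.float32)))
m=(abs(T[:,:,1])<102)&(T[:,:,0]>-46)&(T[:,:,0]<55)&(W[:,:,2]>18.2)&(W[:,:,2]<40)
N,l,st,ce=cv2.connectedComponentsWithStats(cv2.erode(m.astype(np.uint8),np.ones((3,3))))
for i in range(1,N):
    if st[i,4]>200: print(st[i,4],T[l==i].mean(0).round(1),np.percentile(W[l==i][:,2],[5,50,95]).round(1))
P=W[(W[:,:,2]>60)&(W[:,:,2]<70)&(abs(T[:,:,1])<40)&(T[:,:,0]<-40)]; print('tab',len(P),turner(P).mean(0) if len(P) else '',np.median(P[:,2]) if len(P) else '')
```

```text
[439.71188041  23.20658743 224.45054353] [ 0.33218614  1.2591068  -0.37533352]
lock 416 ((548.9307861328125, 161.53610229492188), (23.510995864868164, 12.910832405090332), 88.4022445678711)
1522 [ 0.5 65. ] [19.7 20.9 22.2]
1312 [-1.9  3.7] [19.7 20.9 22.1]
1180 [ 17.  -63.5] [19.7 21.  22.2]
tab 437 [-63.411009     1.56607113] 64.34798584243742
```

The lock reads 161.5, about where it started. I push once more with a firmer grip to be sure it is at its stop.

jog_arm --plan '[0.04, 0.045, -0.03, 0, 0, 0, 0.08, 0.09, -0.07, 0, 0, 0, 0.1095, 0.138, -0.1, 0, 0, 0, 0.1095, 0.138, -0.1, 0, 0, 0, 0.1095, 0.138, -0.12, 0, 0, 0, 0.1095, 0.138, -0.16, 0, 0, 0, 0.1095, 0.138, -0.19, 0, 0, 0, 0.1095, 0.138, -0.19, 0, 0, 0, 0.1095, 0.138, -0.19, 0, 0, 0, 0.1095, 0.138, -0.19, 0, 0, 0]'

```text
clock: 39.65
eef_pos: [549.1, 163.3, 32.6]
eef_rot: [-3.141, 0.0, 1.554]
wrist_force: [0.7, 0.1, 0.6]
finger_gap: 35.3
finger_force: 0.0
```

jog_arm --plan '[0, 0, 0, 0, 0, 0, 0, 0, 0, 0, 0, 0, 0, 0, 0, 0, 0, 0, 0, 0, 0, 0, 0, 0, 0, 0, 0, 0, 0, 0, 0, 0.001, 0, 0, 0, 0, 0, 0.002, 0, 0, 0, 0, 0, 0.003, 0, 0, 0, 0, 0, 0.003, 0, 0, 0, 0, 0, 0.003, 0, 0, 0, 0]' --claw 0.0 --force 40

```text
clock: 40.65
eef_pos: [549.6, 162.9, 33.2]
eef_rot: [-3.141, 0.004, 1.553]
wrist_force: [-0.3, -21.0, 6.2]
finger_gap: 11.8
finger_force: 40.8
```

At the stop (21 N, no motion). Release, retreat and hand in.

jog_arm --plan '[0, 0.0, 0, 0, 0, 0, 0, 0.0, 0, 0, 0, 0, 0, 0.0, 0, 0, 0, 0, 0, 0.0, 0, 0, 0, 0, 0, 0.0, 0.03, 0, 0, 0, 0, 0.0, 0.07, 0, 0, 0, -0.04, -0.03, 0.11, 0, 0, 0, -0.08, -0.07, 0.15, 0, 0, 0, -0.11, -0.11, 0.19, 0, 0, 0, -0.11, -0.14, 0.19, 0, 0, 0, -0.11, -0.14, 0.19, 0, 0, 0, -0.11, -0.14, 0.19, 0, 0, 0]' --claw 0.04

```text
clock: 41.85
eef_pos: [439.1, 24.3, 224.3]
eef_rot: [3.139, 0.0, 1.551]
wrist_force: [0.3, 0.3, -0.2]
finger_gap: 40.0
finger_force: 0.0
```

Run:
```python
from h import *
c=get_calibration('wrist'); im,d=camera('wrist'); W=cloud('wrist',d,c); T=turner(W)
P=W[(W[:,:,2]>58)&(W[:,:,2]<67)&(W[:,:,1]>110)&(W[:,:,1]<200)&(W[:,:,0]>520)&(W[:,:,0]<580)]; r=cv2.minAreaRect(P[:,:2].astype(np.float32)); print('lock',r[0])
m=(abs(T[:,:,1])<102)&(T[:,:,0]>-46)&(T[:,:,0]<55)&(W[:,:,2]>18.2)&(W[:,:,2]<40)
N,l,st,ce=cv2.connectedComponentsWithStats(cv2.erode(m.astype(np.uint8),np.ones((3,3))))
for i in range(1,N):
    if st[i,4]>200: print(T[l==i].mean(0).round(1),np.median(W[l==i][:,2]).round(1))
if r[0][1]>159: print(manip.sign_off())
```

```text
lock (548.9338989257812, 161.8828125)
[ 0.9 65.1] 21.0
[-1.9  3.7] 21.0
[ 16.7 -63.6] 21.0
the job is handed in; nothing more can be done
None
```

Job handed in at about 42 s, verdict not shown: the tray is seated on its pegs, all three plates present lie flat in it with fins down, the bolt is back against its out stop, and the mouse and screwdriver were not touched.

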